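# Sanitise the cuticle pusher's tip

## Robot

A 7-joint arm with a two-finger parallel gripper is mounted at the origin on the work surface. World frame = base frame: x ahead of the robot, y to its left, z up, the work surface at z = 0. Lengths are in mm, angles in rad, forces in N, time in s.
With the tool pointing down it reaches from about 350 to 900 mm from the base axis. Payload 19.9 kg.
Tool frame: the origin (TCP) lies at the very end of the fingers, on their centre line; the grasp point (between the pads) lies manip.tcp_to_grasp behind it (manip.tcp_to_grasp is the distance from the TCP to the grasp point, in mm); x points along the fingers, y is the direction in which the jaws open and shut, and the axes are right-handed (so a half turn about x gives the same grasp; the last joint's range is limited). The gripper opens to 85 mm and grips with 20 to 120 N. Pads are 22 mm wide; open, the fingers measure 114 mm over their backs; the gripper's body (76 mm by 85 mm) begins 54 mm behind the grasp point. The pads swing forward as they close: fully open they stand 13 mm farther back than shut.
Start: joints at [1.236, 0.417, -0.01, 1.614, 0.005, 1.111, -0.053], TCP at [180.389, -598.379, 193.96] pointing down, gripper open.
Joint ranges: [-2.81, 2.81], [-0.39, 2.02], [-1.27, 1.25], [0.06, 2.57], [-1.19, 4.33], [0.19, 2], [-2.82, 2.82]. Speed limits (rad/s): [1.89, 1.89, 2.39, 2.39, 3.01, 3.01, 3.01].

## Interface

Orientations are given as a unit quaternion [x, y, z, w].
In Python, from workcell import manip gives the robot as it stands.
- The arm moves only by the shell command python3 -m inch 'ROWS'. ROWS is JSON, a list that holds one entry, the list of rows, each a list of 7 numbers: the closure, from 0 (fully open) to 1 (shut), then the shift along the tool's x, y, z in mm, then the turn, a rotation vector about the tool's x, y, z in rad. In form: [[[hand, tx, ty, tz, ax, ay, az], ...]]. A call has 1 to 12 rows; each row is the pose to reach, as a shift and turn from the pose commanded when the call began, along the tool's axes at that moment; what a row does not reach only later rows make up. A row lasts 1/12 s, in which the tool goes at most 41.7 mm and 7.16 degrees, less where a joint would pass 70% of its speed; a pose out of reach is approached as far as the arm can. A call with a gripper value outside its range is refused whole. The fingers move at their own pace and stop on an object; the grip force is fixed at half the most. Time passes only in rows, so rows that repeat a pose let the fingers close. It gives the time, the measured TCP pose, the force and the opening at its end, in the units of the state.
- manip.state(): the state, without advancing time (a new reading comes with each control period).
- manip.snapshot(name): name is "scene" or "top"; returns the picture (420x560x3 uint8, red, green, blue); there is no depth.
- manip.calibration(name): a dict with "K" (3x3 intrinsics, pixels), "world_to_cam" (4x4, takes a point from world to camera coordinates). Camera axes: x right, y down, z forward; pixel columns grow to the right and rows downward; lengths in mm; the calibration is good to about 2 mm. A picture is of the moment at which its call begins. calibration takes no time and is no camera call.
- manip.close_job(): hands the job in, once; it reports no verdict.
The state is a dict: "time_s": time; "q": joint angles; "qd": joint speeds; "tau": joint torques, N m; "tcp_pos": TCP position; "orientation": TCP orientation; "ft_force": force on the tool from outside, world axes, zero at the start; "ft_torque": the same for the moment, N m; "width": finger opening in mm.
Only numpy, scipy, OpenCV 4.12 (cv2) and the standard library are available. Lean on these libraries where they do the work, as an engineer would, in place of code of your own. Each camera call takes 0.05 s, during which the arm holds its last target. There are 200 camera calls.

## Task

Take the steel cuticle pusher out of its stand and, with its tip, press the sanitiser's recessed start button fully down. Then dip the tip straight into the open well beside the button, most of the way down, for about a second, and hang the pusher back in its stand, lowering it in the gripper until its collar sits flat on the fork behind the lips before letting go. Leave everything else on the counter where it is.

Things in the scene. Friction and masses are not known exactly. Their poses are not given: they have to be found in the camera images.
- pusher: The tool: steel cuticle pusher, 160 mm, about 70 g, hanging tip down in the stand's fork with the stand's yaw. Origin at its very tip, z up its axis. From the tip up: ball-ended round shank, 8 mm thick to 60 mm, 10 mm thick to 90 mm; collar disc 28 mm across, 90 to 94 mm; flat-sided handle, 94 to 160 mm, 20 mm along its x by 14 mm along its y (grip across the 14 mm).
- pusher_tip (a point): Very tip of the pusher (its lower end).
- pusher_collar (a point): Centre of the underside of the pusher's collar, on its axis, 90 mm above the tip.
- pusher_grip (a point): Place to grip the handle, on the pusher's axis, 130 mm above the tip.
- stand: Fixed steel stand: base 120 x 100 x 12 mm, post at its back (+x), level fork on top. Origin on the counter below the tool's home axis. Fork top 125 mm above counter, plate 6 mm thick; notch 15 mm wide, open to the stand's -x, closed 7.5 mm behind the home axis. Prongs 15 mm wide, each with an end lip 5 mm high, 17 to 23 mm in front of the axis. Tool goes in from above or over the lips.
- seat (a point): Centre of the collar's home: on top of the fork, 125 mm above the counter; when the tool hangs home the collar's underside centre is here, to within the 2.5 mm or so of play.
- sanitiser: Tool-tip sanitiser, fixed to the counter: a white pod 130 x 150 x 58 mm leaning on a grey foot 150 x 150 mm. Origin on the counter under the centre of its sloping face (the foot is centred 10 mm behind it), its low front to its own -x; at most 140 mm high at the back edge.
- face: The sanitiser's flat sloping top face, 130 mm along its x (rising to the back) by 150 mm along its y. Origin at the centre of the outer surface, 105 mm above the counter; z is the outward normal, leaning 30 degrees from vertical towards the sanitiser's front. Open well at y = +36 mm, recessed start button at y = -36 mm, both at x = +5 mm and square to the face.
- well_mouth (a point): Centre of the mouth of the open steel well, flush with the face and framed by a thin steel ring (the button has none), on the left as the robot sees it: round bore 22 mm across, 43 mm deep, running along the face's -z, so a tool held upright jams before it is 25 mm in.
- button_top (a point): Centre of the top of the white round start button (17 mm across), on the right as the robot sees the face; it lies 6 mm below the face in a round recess 20 mm across and moves with the button.
- start_button (a joint): Travel of the start button in m along the face's -z: 0 released, 0.006 fully down; springy, about 2 N to start and 5 N at full travel; springs back.
- deodorant_jar: Bystander: glass deodorant jar with white flip-top lid, upright, 57 mm diameter, 78 mm high. Origin at the centre of its underside.
- toothbrush_case: Bystander: closed white plastic travel toothbrush case lying flat, 34 x 200 x 22 mm, long along its own y. Origin at the centre of its underside.
- comb: Bystander: wooden hair comb lying flat, 170 mm long along its own x, 30 mm wide, 8 mm high. Origin at the centre of its underside.
- tumbler: Bystander: white ceramic tumbler, upright, 72 mm diameter, 100 mm high. Origin at the centre of its underside.
- lotion_bottle: Bystander: white plastic lotion bottle, upright, 60 mm diameter, 160 mm high. Origin at the centre of its underside.
- tweezer_set: Bystander: two steel tweezers on a flat black 120 x 60 mm holder, lying in the tray. Origin at the centre of its underside.
- perfume: Bystander: amber glass perfume bottle with gold-tone cap, upright in the tray, 45 x 60 x 96 mm. Origin at the centre of its underside.
- tray: Bystander: shallow gold-tone aluminium tray, fixed, 280 x 105 x 18 mm, long along its own x, in the middle of the counter, with the tweezer set and the perfume in it.
Not all that is in view belongs to the job. Leave any turquoise look-alike of the pusher alone. Leave any green look-alike of the stand alone.

How it is judged:
By the outcome, as a careful person would: the job done as asked, in the order asked, and still so for the second after the job is handed in, with the robot touching nothing.
It also fails if it takes over 54 s, if anything falls off the work surface, if the arm or the gripper's body presses on something with over 40 N, if the wrist force passes 120 N, or if a joint passes its speed limit or range.

## Working session

There is one attempt and no reset: what is moved stays moved. The work goes in short steps, Python scripts to look and compute and a shell command to move; the robot and the scene stay as the last step left them, time stands still between calls to the robot, and variables do not carry over. Pictures are saved under pics/ and viewed, about 8 in all and at most 12, crops included, and the job is handed in when it is done.

```bash
mkdir -p pics; ls; python3 - <<'E'
from workcell import manip
import cv2
for n in("scene","top"):
    im=manip.snapshot(n); cv2.imwrite(f"pics/{n}0.png",im[:,:,::-1])
    c=manip.calibration(n); print(n,c)
print(manip.state(), manip.tcp_to_grasp)
E
```

```text
pics
scene {'K': array([[471.38263201,   0.        , 291.08984831],
       [  0.        , 471.38263201, 211.15199226],
       [  0.        ,   0.        ,   1.        ]]), 'world_to_cam': array([[ 6.09707332e-01,  7.92616055e-01, -4.09379337e-03,
        -3.59647980e+02],
       [ 5.59949044e-01, -4.34375932e-01, -7.05531444e-01,
        -2.24301932e+02],
       [-5.60993795e-01,  4.27875378e-01, -7.08666793e-01,
         1.64030250e+03],
       [ 0.00000000e+00,  0.00000000e+00,  0.00000000e+00,
         1.00000000e+00]])}
top {'K': array([[402.68928013,   0.        , 278.63945448],
       [  0.        , 402.68928013, 210.4558573 ],
       [  0.        ,   0.        ,   1.        ]]), 'world_to_cam': array([[ 2.52607501e-02, -9.99675966e-01,  3.13965616e-03,
        -2.78201327e+01],
       [-9.93978481e-01, -2.54515093e-02, -1.06578605e-01,
         5.73211638e+02],
       [ 1.06623979e-01, -4.28495163e-04, -9.94299323e-01,
         1.23472666e+03],
       [ 0.00000000e+00,  0.00000000e+00,  0.00000000e+00,
         1.00000000e+00]])}
{'time_s': 0.1, 'q': array([ 1.23649724,  0.41791524, -0.01030111,  1.61408267,  0.00467788,
        1.11071912, -0.05298961]), 'qd': array([-0.00236091, -0.00099718,  0.00271487, -0.00283717, -0.00023016,
       -0.00091812,  0.00123467]), 'tau': array([ 2.21886417e-03, -8.65818214e+01,  6.80714976e-01, -4.35643923e+01,
        1.91097840e-02,  4.90707083e-03,  2.01296439e-04]), 'tcp_pos': array([ 180.29026241, -598.07113207,  193.43542325]), 'orientation': array([-0.69946221, -0.10353378,  0.6996222 , -0.10277231]), 'ft_force': array([0.19308007, 0.16768912, 0.63629766]), 'ft_torque': array([0.02314765, 0.00245098, 0.01675291]), 'width': 85.06708555628053} 18.700000000000003
```

View pics/scene0.png

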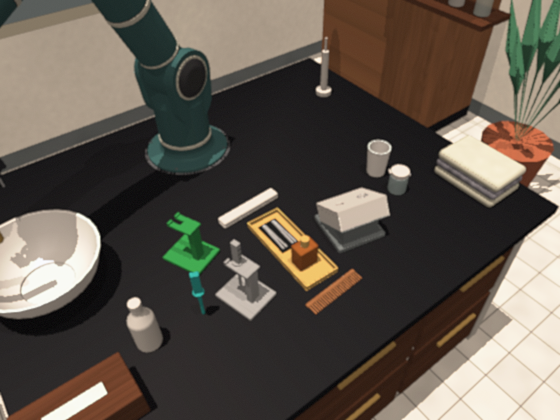

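View pics/top0.png

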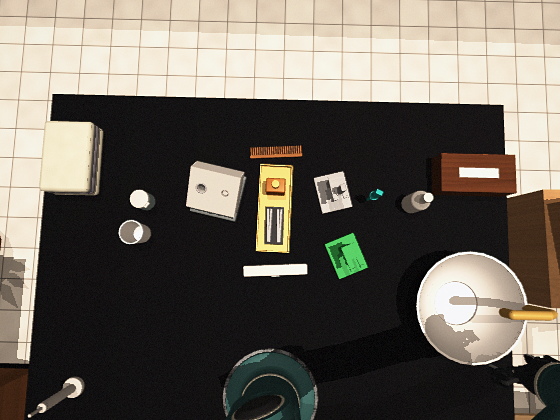

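The scene view shows the grey stand with the steel pusher at (240,270), green stand at (190,245), turquoise look-alike at (197,290) and the sanitiser at (352,215). In the top view the stand is at (333,192) and the sanitiser at (215,190). I'll enlarge both.

```bash
python3 - <<'E'
import cv2,numpy as np
t=cv2.imread("pics/top0.png"); s=cv2.imread("pics/scene0.png")
f=lambda im,x,y,w,h,k:cv2.convertScaleAbs(cv2.resize(im[y:y+h,x:x+w],None,fx=k,fy=k,interpolation=cv2.INTER_CUBIC),alpha=1)
a=f(t,180,155,70,70,5.7);b=f(t,305,160,70,70,5.7)
c=f(s,305,175,95,72,4.2);d=f(s,205,232,95,72,4.2)
top=np.hstack([a,b]); bot=np.hstack([c,d]); 
w=min(top.shape[1],bot.shape[1]);m=np.zeros((0,w,3),'uint8')
cv2.imwrite("pics/crop1.png",top); cv2.imwrite("pics/crop2.png",bot); print(top.shape,bot.shape)
E
```

```text
(399, 798, 3) (302, 798, 3)
```

View pics/crop1.png

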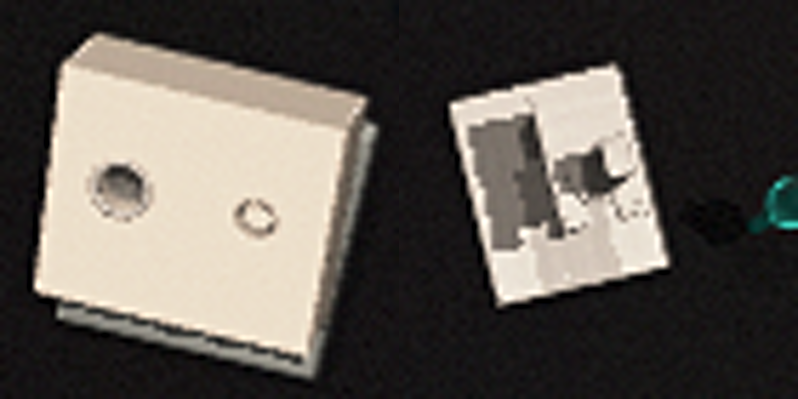

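View pics/crop2.png

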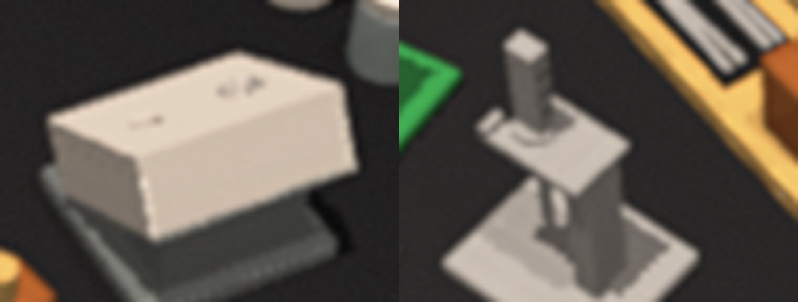

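Crops: the well is at crop (121,191) with ring, the button at (257,217), and the pusher handle top in scene crop at (526,45). The stand opens towards the robot and the post is at the back. I'll fit poses to these corners and overlay the models.

```bash
cat > h.py <<'E'
import numpy as np,cv2
from workcell import manip
from scipy.optimize import least_squares
from scipy.spatial.transform import Rotation as R
C={n:manip.calibration(n) for n in("scene","top")}
def proj(n,P):
    P=np.atleast_2d(P); c=C[n]; q=P@c["world_to_cam"][:3,:3].T+c["world_to_cam"][:3,3]
    q=q@c["K"].T; return q[:,:2]/q[:,2:]
def unproj(n,uv,z):
    c=C[n]; M=c["world_to_cam"]; d=M[:3,:3].T@np.linalg.solve(c["K"],[*uv,1]); o=-M[:3,:3].T@M[:3,3]
    return o+d*(z-o[2])/d[2]
def full(uv,off,k): return (np.array(uv,float)+.5)/k-.5+np.array(off)
def place(p,L): return R.from_euler('z',p[2]).apply(L)+[p[0],p[1],0]
def face(F):  # face frame -> sanitiser frame
    return R.from_euler('y',-30,degrees=True).apply(F)+[0,0,105]
E
cat > fit.py <<'E'
from h import *
tc=lambda *u:full(u,(180,155),5.7); ts=lambda *u:full(u,(305,160),5.7)
sc=lambda *u:full(u,(305,175),4.2); ss=lambda *u:full(u,(205,232),4.2)
F=face(np.array([[65,75,0],[65,-75,0],[-65,-75,0],[-65,75,0],[5,36,0],[5,-36,0]],float))
T=np.array([tc(63,66),tc(352,128),tc(308,360),tc(35,293),tc(121,191),tc(257,217)])
S=np.array([sc(343,88),sc(140,158),sc(48,122),sc(238,52),sc(243,87),sc(147,122)])
f=lambda p:np.r_[(proj("top",place(p,F))-T).ravel(),(proj("scene",place(p,F))-S).ravel()]
x0=unproj("top",T[4:].mean(0),105); r=least_squares(f,[x0[0],x0[1],0],loss='soft_l1'); p=r.x
print("san",p,np.round(f(p),1)); 
for n,L in(("well",[5,36,0]),("button",[5,-36,-6])): print(n,place(p,face(np.array([L],float))))
B=np.array([ts(51,102),ts(218,64),ts(269,266),ts(101,305)])
b=np.array([unproj("top",q,12)[:2] for q in B]); print("base",b.round(),"sizes",np.linalg.norm(b-np.roll(b,1,0),axis=1))
yaw=np.arctan2(*(b[0]+b[1]-b[2]-b[3])[::-1]); yaw2=np.arctan2(*(b[0]+b[3]-b[1]-b[2])[::-1])-np.pi/2; print("stand yaw",yaw,yaw2,"centre",b.mean(0))
hs=unproj("scene",ss(127,45),195); print("handle",hs)
print("offset in stand", R.from_euler('z',-yaw).apply(np.r_[hs[:2]-b.mean(0),0]))
q=[hs[0],hs[1],yaw]
for n,off,k,sz in(("top",(305,160),5.7,70),("scene",(205,232),4.2,80)):
    im=cv2.imread(f"pics/{n}0.png"); K=6
    c=cv2.resize(im[off[1]:off[1]+66,off[0]-10:off[0]+56],None,fx=K,fy=K,interpolation=cv2.INTER_CUBIC)
    for L,col in(([[10,7,195],[10,-7,195],[-10,-7,195],[-10,7,195],[10,7,195]],(0,0,255)),([[10,7,129],[10,-7,129],[-10,-7,129],[-10,7,129],[10,7,129]],(0,255,255)),
       ([[30,22.5,125],[-23,22.5,125],[-23,7.5,125],[0,7.5,125],[0,-7.5,125],[-23,-7.5,125],[-23,-22.5,125],[30,-22.5,125]],(0,200,0))):
        uv=(proj(n,place(q,np.array(L,float)))-[off[0]-10,off[1]]+.5)*K-.5
        cv2.polylines(c,[uv.round().astype(int)],False,col,1)
    globals()[n]=c
cv2.imwrite("pics/ov.png",np.hstack([top,scene]))
E
python3 fit.py
```

```text
san [ 6.16683893e+02  1.84645697e+02 -2.00531485e-01] [-0.3 -0.5 -0.9 -0.   0.1 -1.   0.  -0.3  0.1 -0.6 -0.2  0.2 -0.3 -0.8
 -0.6  0.1 -0.1 -0.5 -0.2  0.4 -0.4  0.1 -0.1 -0.2]
well [[628.0980952  219.06176916 107.5       ]]
button [[616.69628384 147.90701741 102.30384758]]
base [[ 685. -123.]
 [ 710. -217.]
 [ 595. -246.]
 [ 571. -153.]] sizes [118.27985883  97.19768016 118.09559151  96.96621351]
stand yaw 0.25378514404350894 0.2531504812543679 centre [ 640.22476584 -184.70877298]
handle [ 626.60881861 -188.29778314  195.        ]
offset in stand [-14.08090668  -0.05549954   0.        ]
```

View pics/ov.png

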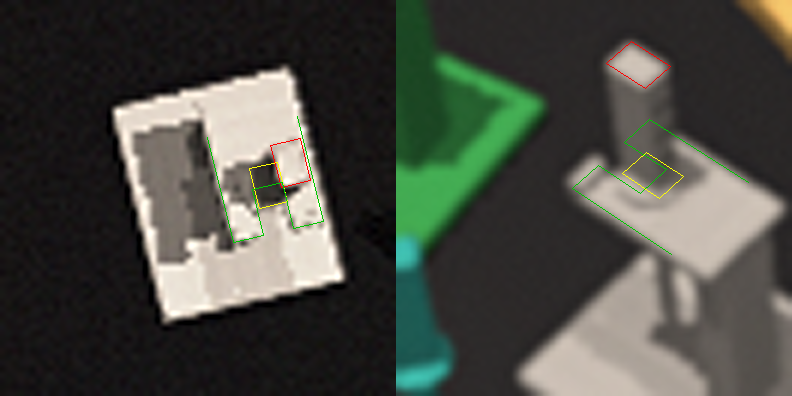

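The overlay fits: the predicted handle top lies on the image in both views, and the tool axis comes out on the base centreline (14 mm ahead of centre). The sanitiser fit residuals are under 1 px. Next I compute the first moves.

```bash
cat >> h.py <<'E'
ST=np.array([626.6,-188.3]); SY=.2535; SAN=np.array([616.7,184.6,-.2005])
def frame(x,y):
    x=np.array(x,float)/np.linalg.norm(x); y=np.array(y,float); y-=x*(x@y); y/=np.linalg.norm(y); return R.from_matrix(np.c_[x,y,np.cross(x,y)])
def rel(pos,Rt):
    s=manip.state(); Rc=R.from_quat(s["orientation"])
    print("now",s["tcp_pos"].round(1),"tool axes",Rc.as_matrix().round(3).tolist(),"F",s["ft_force"].round(1),"t",s["time_s"],"w",round(s["width"],1),"q",s["q"].round(2))
    print("shift",Rc.inv().apply(np.array(pos)-s["tcp_pos"]).round(1),"turn",(Rc.inv()*Rt).as_rotvec().round(4))
SGN=1
def down(): return frame([0,0,-1],[-SGN*np.sin(SY),SGN*np.cos(SY),0])
E
python3 - <<'E'
from h import *
rel([*ST,300],down())
print(unproj("top",(472,303),120),unproj("top",(375,195),100),unproj("top",(418,200),100))
E
```

```text
now [ 180.3 -598.1  193.4] tool axes [[-0.0, 0.289, -0.957], [0.001, -0.957, -0.289], [-1.0, -0.001, 0.0]] F [0.2 0.2 0.6] t 0.1 w 85.1 q [ 1.24  0.42 -0.01  1.61  0.    1.11 -0.05]
shift [-106.3 -263.6 -545.6] turn [-3.1023e+00 -1.7000e-03  1.0000e-04]
[ 312.7906736  -571.44923155  120.        ] [ 620.02577996 -299.45918114  100.        ] [ 608.26852712 -427.68527515  100.        ]
```

```bash
sed -i 's/^SGN=1/SGN=-1/' h.py
python3 -m inch '[[[0,-40,0,0,0,0,0],[0,-80,0,0,0,0,0],[0,-120,0,0,0,0,0],[0,-160,0,0,0,0,0],[0,-170,0,0,0,0,0],[0,-170,-20,-40,0,0,0],[0,-170,-37,-77,0,0,0],[0,-170,-54,-112,0.01,0,0],[0,-170,-71,-147,0.01,0,0],[0,-170,-88,-182,0.02,0,0],[0,-170,-105,-217,0.02,0,0],[0,-170,-122,-252,0.03,0,0]]]'
python3 -c "
from h import *
rel([*ST,300],down())"
```

```text
time_s: 1.1
tcp_pos: [387.5, -407.2, 363.7]
orientation: [-0.701, -0.093, 0.701, -0.093]
ft_force: [-0.1, -1.2, -0.2]
width: 85.3
now [ 387.5 -407.2  363.7] tool axes [[-0.0, 0.26, -0.966], [0.0, -0.966, -0.26], [-1.0, -0.0, 0.0]] F [-0.1 -1.2 -0.2] t 1.1 w 85.3 q [ 0.89  0.2  -0.16  1.53  0.03  1.42 -0.58]
shift [  63.7 -149.2 -287.8] turn [0.0094 0.0003 0.0002]
```

```bash

python3 -m inch '[[[0,5,-18,-35,0,0,0],[0,11,-35,-69,0,0,0],[0,18,-53,-103,0.01,0,0],[0,25,-71,-137,0.01,0,0],[0,33,-89,-171,0.01,0,0],[0,41,-106,-205,0.01,0,0],[0,50,-124,-239,0.01,0,0],[0,57,-140,-270,0.01,0,0],[0,63.5,-149,-288,0.01,0,0],[0,63.5,-149,-288,0.01,0,0],[0,63.5,-149,-288,0.01,0,0],[0,63.5,-149,-288,0.01,0,0]]]'
python3 - <<'E'
from h import *
rel([*ST,146.3],down())
im=[]
for n in("top","scene"):
    a=manip.snapshot(n)[:,:,::-1]; u=proj(n,[*ST,195])[0]; x,y=(u-40).astype(int); y=max(y,0)
    im.append(cv2.resize(a[y:y+80,x:x+80],(399,399),interpolation=cv2.INTER_CUBIC))
cv2.imwrite("pics/over1.png",np.hstack(im))
E
```

```text
time_s: 2.1
tcp_pos: [625.4, -190.9, 300.2]
orientation: [-0.701, -0.089, 0.702, -0.089]
ft_force: [0.2, -0.4, 0.4]
width: 85.5
now [ 625.4 -190.9  300.2] tool axes [[-0.001, 0.25, -0.968], [-0.0, -0.968, -0.25], [-1.0, 0.0, 0.001]] F [ 0.2 -0.4  0.4] t 2.1 w 85.5 q [ 0.47  0.42 -0.32  1.39  0.13  1.36 -1.17]
shift [153.9  -2.2  -1.9] turn [-0.0013  0.0006 -0.    ]
```

View pics/over1.png

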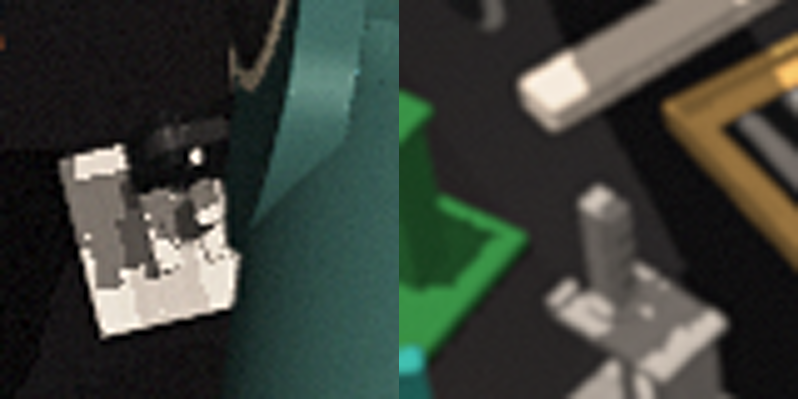

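The view shows the handle free and under the gripper. Descending and closing.

```bash

python3 -m inch '[[[0,20,-2,-2,0,0,0],[0,40,-2,-2,0,0,0],[0,60,-2,-2,0,0,0],[0,80,-2,-2,0,0,0],[0,100,-2,-2,0,0,0],[0,120,-2,-2,0,0,0],[0,135,-2,-2,0,0,0],[0,145,-2,-2,0,0,0],[0,151,-2,-2,0,0,0],[0,154,-2,-2,0,0,0],[0,154,-2,-2,0,0,0],[0,154,-2,-2,0,0,0]]]'
python3 - <<'E'
from h import *
rel([*ST,146.3],down())
im=[]
for n in("top","scene"):
    a=manip.snapshot(n)[:,:,::-1]; u=proj(n,[*ST,165])[0]; x,y=(u-40).astype(int); y=max(y,0)
    im.append(cv2.resize(a[y:y+80,x:x+80],(399,399),interpolation=cv2.INTER_CUBIC))
cv2.imwrite("pics/over2.png",np.hstack(im))
E
```

```text
time_s: 3.2
tcp_pos: [627.6, -188.0, 147.3]
orientation: [0.702, 0.089, -0.701, 0.089]
ft_force: [0.2, -0.5, -0.2]
width: 85.4
now [ 627.6 -188.   147.3] tool axes [[0.001, 0.25, -0.968], [-0.0, -0.968, -0.25], [-1.0, 0.001, -0.001]] F [ 0.2 -0.5 -0.2] t 3.2 w 85.4 q [ 0.46  0.53 -0.3   1.57  0.17  1.07 -1.21]
shift [1.  0.1 1.1] turn [-0.0009 -0.0008 -0.0006]
```

View pics/over2.png

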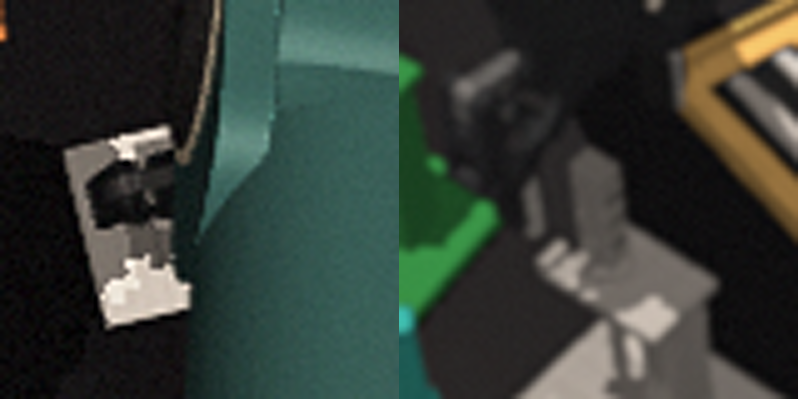

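The gripper straddles the handle (handle at crop (600,200), left finger at (535,195)). Closing.

```bash

python3 -m inch '[[[0.3,0,0,0,0,0,0],[0.6,0,0,0,0,0,0],[0.7,0,0,0,0,0,0],[0.8,0,0,0,0,0,0],[0.9,0,0,0,0,0,0],[1,0,0,0,0,0,0],[1,0,0,0,0,0,0],[1,0,0,0,0,0,0]]]'
python3 -m inch '[[[1,0,0,0,0,0,0],[1,0,0,0,0,0,0],[1,0,0,0,0,0,0],[1,0,0,0,0,0,0]]]'
```

```text
time_s: 3.97
tcp_pos: [627.5, -187.6, 146.7]
orientation: [0.702, 0.089, -0.701, 0.089]
ft_force: [-0.5, 1.0, 4.0]
width: 12.0
time_s: 4.3
tcp_pos: [627.4, -187.6, 146.6]
orientation: [0.702, 0.089, -0.701, 0.089]
ft_force: [-0.3, 0.8, 5.1]
width: 12.0
```

```bash

python3 -m inch '[[[1,-3,0,0,0,0,0],[1,-8,0,0,0,0,0],[1,-18,0,0,0,0,0],[1,-30,0,0,0,0,0],[1,-45,0,0,0,0,0],[1,-60,0,0,0,0,0],[1,-78,0,0,0,0,0],[1,-96,0,0,0,0,0],[1,-112,0,0,0,0,0],[1,-120,0,0,0,0,0],[1,-120,0,0,0,0,0],[1,-120,0,0,0,0,0]]]'
cat >> h.py <<'E'
GL=111.3   # tip ahead of the TCP along tool x
def tiltR():
    n=R.from_euler('z',SAN[2]).apply([-.5,0,np.sqrt(.75)]); y=R.from_euler('z',SAN[2]).apply([0,SGN,0]); return frame(-n,y)
def tipto(L):  # L in face frame: tip target, tool axis square to the face
    p=place(SAN,face(np.array([L],float)))[0]; Rt=tiltR(); print("tip target",p.round(1)); rel(p-Rt.apply([GL,0,0]),Rt)
E
python3 - <<'E'
from h import *
tipto([5,-36,50])
im=[]
for n in("top","scene"):
    a=manip.snapshot(n)[:,:,::-1].copy(); s=manip.state(); X=R.from_quat(s["orientation"]).apply([1,0,0])
    P=s["tcp_pos"]+np.outer([0,17.3,111.3],X); u=proj(n,P); x,y=(u[1]-40).astype(int); y=max(y,0)
    c=cv2.resize(a[y:y+80,x:x+80],(399,399),interpolation=cv2.INTER_CUBIC)
    for q in u: cv2.circle(c,tuple(((q-[x,y]+.5)*399/80-.5).round().astype(int)),3,(0,0,255),1)
    im.append(c)
cv2.imwrite("pics/held.png",np.hstack(im))
E
```

```text
time_s: 5.3
tcp_pos: [627.3, -187.7, 266.6]
orientation: [0.702, 0.089, -0.701, 0.089]
ft_force: [-0.3, 0.9, -1.6]
width: 12.1
tip target [589.3 153.4 150.8]
now [ 627.3 -187.7  266.6] tool axes [[0.0, 0.25, -0.968], [-0.0, -0.968, -0.25], [-1.0, 0.0, -0.0]] F [-0.3  0.9 -1.6] t 5.3 w 12.1 q [ 0.47  0.44 -0.32  1.44  0.14  1.29 -1.18]
shift [  19.3 -364.2    1.5] turn [0.4428 0.5142 0.1185]
```

View pics/held.png

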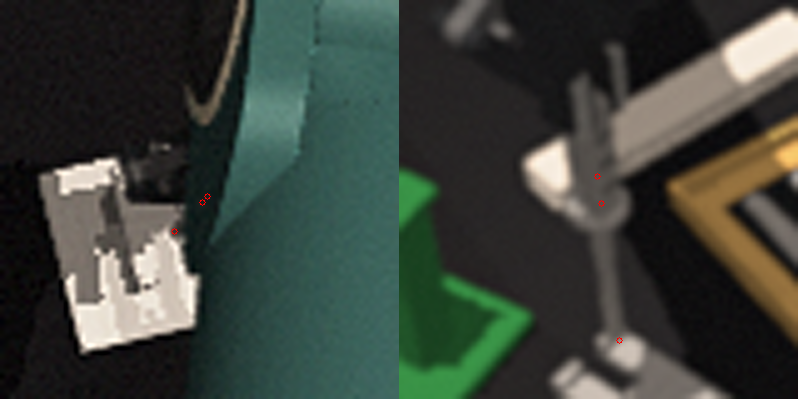

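The pusher hangs straight in the gripper: collar at (601,203) and tip at (619,340) both lie on the marks. Over to the sanitiser, tilting on the way.

```bash

python3 -m inch '[[[1,-10,-15,0,0,0,0],[1,-20,-45,0,0.02,0.02,0],[1,-25,-80,0,0.08,0.08,0.02],[1,-25,-115,0,0.14,0.16,0.04],[1,-25,-150,0,0.2,0.23,0.05],[1,-25,-185,0,0.26,0.3,0.07],[1,-25,-220,0,0.32,0.37,0.085],[1,-20,-255,1,0.38,0.44,0.1],[1,-15,-290,1,0.42,0.49,0.11],[1,-10,-325,1,0.443,0.514,0.1185],[1,-5,-350,1,0.443,0.514,0.1185],[1,0,-364,1.5,0.443,0.514,0.1185]]]'
python3 -m inch '[[[1,0,0,0,0,0,0],[1,0,0,0,0,0,0],[1,0,0,0,0,0,0]]]'
python3 -c "
from h import *
tipto([5,-36,15])"
```

```text
time_s: 6.4
tcp_pos: [532.8, 168.2, 266.4]
orientation: [0.862, -0.085, -0.497, -0.05]
ft_force: [-0.3, 0.5, -0.9]
width: 12.1
time_s: 6.65
tcp_pos: [534.7, 163.9, 266.2]
orientation: [0.861, -0.087, -0.498, -0.05]
ft_force: [-0.1, -1.0, 0.7]
width: 12.1
tip target [606.4 150.  120.5]
now [534.7 163.9 266.2] tool axes [[0.489, -0.199, -0.849], [-0.1, -0.98, 0.173], [-0.867, 0.0, -0.499]] F [-0.1 -1.   0.7] t 6.65 w 12.1 q [ 0.04  0.03 -0.61  2.05  0.56  0.76 -2.69]
shift [51.5 -0.6  9.5] turn [-0.0001  0.0012 -0.0004]
```

```bash

python3 -m inch '[[[1,8,0,2,-0.1,0,0],[1,16,0,5,-0.2,0,0],[1,16,0,9.5,-0.3,0,0],[1,16,0,9.5,-0.3,0,0],[1,16,-0.5,9.5,-0.3,0,0]]]'
sed -i 's/return frame(-n,y)/return frame(-n,y)*R.from_rotvec([ROLL,0,0])/; s/^GL=/ROLL=-.3\nGL=/' h.py
python3 - <<'E'
from h import *
tipto([5,-36,15])
im=[]
for n in("top","scene"):
    a=manip.snapshot(n)[:,:,::-1].copy(); s=manip.state(); X=R.from_quat(s["orientation"]).apply([1,0,0])
    P=s["tcp_pos"]+np.outer([0,17.3,111.3],X); P=np.vstack([P,place(SAN,face(np.array([[5,-36,0],[5,36,0.]])))]); u=proj(n,P); x,y=(u[2]-40).astype(int); y=max(y,0)
    c=cv2.resize(a[y:y+80,x:x+80],(399,399),interpolation=cv2.INTER_CUBIC)
    for q in u: cv2.circle(c,tuple(((q-[x,y]+.5)*399/80-.5).round().astype(int)),3,(0,0,255),1)
    im.append(c)
cv2.imwrite("pics/btn.png",np.hstack(im))
E
```

```text
time_s: 7.07
tcp_pos: [534.9, 163.9, 248.0]
orientation: [0.859, -0.013, -0.505, 0.078]
ft_force: [-0.1, -0.2, 0.1]
width: 11.9
tip target [606.4 150.  120.5]
now [534.9 163.9 248. ] tool axes [[0.489, 0.056, -0.87], [-0.1, -0.988, -0.12], [-0.866, 0.146, -0.478]] F [-0.1 -0.2  0.1] t 7.0667 w 11.9 q [ 0.04  0.05 -0.62  2.07  0.6   0.73 -2.45]
shift [35.6 -0.8  0.4] turn [-0.0045  0.0009 -0.0007]
```

View pics/btn.png

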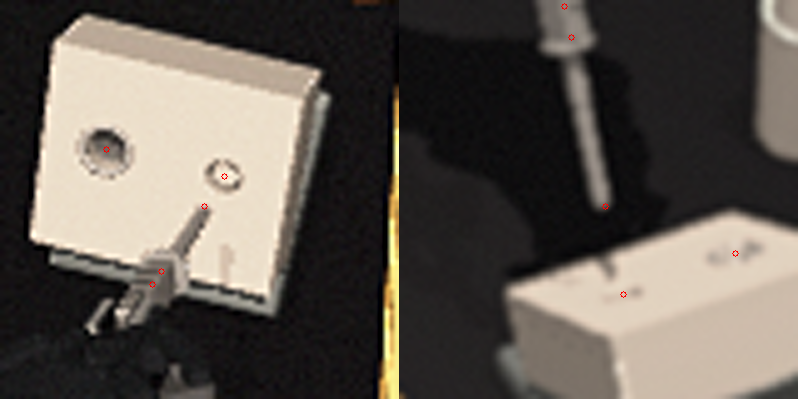

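Tip, button and well marks all lie on their image features in both views. The tip is 50 mm off the face and aligned. Advance to just above the button, then press in small steps.

```bash

python3 -m inch '[[[1,10,-0.7,0.4,0,0,0],[1,22,-0.7,0.4,0,0,0],[1,34,-0.7,0.4,0,0,0],[1,42,-0.7,0.4,0,0,0],[1,48,-0.7,0.4,0,0,0],[1,52,-0.7,0.4,0,0,0],[1,54,-0.7,0.4,0,0,0],[1,54,-0.7,0.4,0,0,0],[1,54,-0.7,0.4,0,0,0]]]'
python3 -c "
from h import *
tipto([5,-36,-12])"
python3 -m inch '[[[1,1,0,0,0,0,0],[1,2,0,0,0,0,0],[1,3,0,0,0,0,0],[1,4,0,0,0,0,0],[1,5,0,0,0,0,0],[1,6,0,0,0,0,0],[1,6,0,0,0,0,0]]]'
python3 -c "
from h import *
tipto([5,-36,-12])"
```

```text
time_s: 7.92
tcp_pos: [560.8, 160.3, 201.2]
orientation: [0.859, -0.011, -0.505, 0.079]
ft_force: [-0.5, 0.4, -0.5]
width: 12.4
tip target [619.7 147.3  97.1]
now [560.8 160.3 201.2] tool axes [[0.49, 0.06, -0.87], [-0.099, -0.987, -0.124], [-0.866, 0.147, -0.478]] F [-0.5  0.4 -0.5] t 7.9167 w 12.4 q [ 0.02  0.16 -0.59  2.08  0.76  0.66 -2.58]
shift [9.  1.1 0.1] turn [-0.0004  0.0002  0.0003]
time_s: 8.5
tcp_pos: [563.7, 159.6, 195.5]
orientation: [0.859, -0.011, -0.505, 0.079]
ft_force: [-2.4, 0.1, 3.9]
width: 12.2
tip target [619.7 147.3  97.1]
now [563.7 159.6 195.5] tool axes [[0.489, 0.061, -0.87], [-0.099, -0.987, -0.125], [-0.866, 0.147, -0.477]] F [-2.4  0.1  3.9] t 8.5 w 12.2 q [ 0.01  0.18 -0.59  2.08  0.78  0.66 -2.59]
shift [ 2.6  1.  -0.1] turn [-0.0001  0.0005  0.0003]
```

```bash

python3 -m inch '[[[1,0.7,0.5,0,0,0,0],[1,1.4,0.5,0,0,0,0],[1,2,0.5,0,0,0,0],[1,2.5,0.5,0,0,0,0],[1,2.5,0.5,0,0,0,0]]]'
python3 -m inch '[[[1,0.5,0,0,0,0,0],[1,1,0,0,0,0,0],[1,1,0,0,0,0,0]]]'
python3 -c "
from h import *
tipto([5,-36,-12])"
```

```text
time_s: 8.92
tcp_pos: [565.0, 159.1, 193.7]
orientation: [0.859, -0.011, -0.505, 0.079]
ft_force: [-4.6, 0.5, 6.4]
width: 12.0
time_s: 9.17
tcp_pos: [565.8, 159.5, 193.6]
orientation: [0.86, -0.011, -0.504, 0.079]
ft_force: [-10.0, 2.2, 15.1]
width: 11.8
tip target [619.7 147.3  97.1]
now [565.8 159.5 193.6] tool axes [[0.491, 0.061, -0.869], [-0.099, -0.987, -0.125], [-0.866, 0.147, -0.479]] F [-10.    2.2  15.1] t 9.1667 w 11.8 q [ 0.01  0.18 -0.59  2.08  0.79  0.65 -2.6 ]
shift [-0.1  1.1  0.7] turn [ 0.0001 -0.0012  0.0008]
```

The force jumped from 7.9 to 18 N at nominal full travel, so the button is on its stop. Retract and move to above the well.

```bash

python3 -m inch '[[[1,0,0,0,0,0,0],[1,-5,0,0,0,0,0],[1,-15,0,0,0,0,0],[1,-27,0,0,0,0,0],[1,-37,0,0,0,0,0],[1,-42,0,0,0,0,0],[1,-42,0,0,0,0,0],[1,-42,0,0,0,0,0]]]'
python3 -c "
from h import *
tipto([5,36,15])"
```

```text
time_s: 9.83
tcp_pos: [544.9, 162.6, 228.9]
orientation: [0.859, -0.012, -0.505, 0.079]
ft_force: [-1.2, -0.5, -0.6]
width: 11.7
tip target [620.8 220.5 120.5]
now [544.9 162.6 228.9] tool axes [[0.49, 0.06, -0.87], [-0.1, -0.987, -0.124], [-0.866, 0.148, -0.477]] F [-1.2 -0.5 -0.6] t 9.8333 w 11.7 q [ 0.03  0.1  -0.62  2.08  0.67  0.7  -2.5 ]
shift [ 13.9 -68.6 -21.4] turn [-0.0004  0.0005 -0.0001]
```

```bash
sed -i 's/^ROLL=.*/ROLL=-.5/' h.py
python3 -m inch '[[[1,0,-10,-3,-0.04,0,0],[1,0,-22,-7,-0.08,0,0],[1,0,-34,-10.5,-0.12,0,0],[1,0,-46,-14,-0.16,0,0],[1,0,-58,-18,-0.2,0,0],[1,0,-66,-20.5,-0.2,0,0],[1,3,-68.6,-21.4,-0.2,0,0],[1,6,-68.6,-21.4,-0.2,0,0],[1,6,-68.6,-21.4,-0.2,0,0],[1,6,-68.6,-21.4,-0.2,0,0]]]'
python3 - <<'E'
from h import *
tipto([5,36,0])
im=[]
for n in("top","scene"):
    a=manip.snapshot(n)[:,:,::-1].copy(); s=manip.state(); X=R.from_quat(s["orientation"]).apply([1,0,0])
    P=s["tcp_pos"]+np.outer([17.3,111.3],X); P=np.vstack([P,place(SAN,face(np.array([[5,36,0.]])))]); u=proj(n,P); x,y=(u[1]-40).astype(int); y=max(y,0)
    c=cv2.resize(a[y:y+80,x:x+80],(399,399),interpolation=cv2.INTER_CUBIC)
    for q in u: cv2.circle(c,tuple(((q-[x,y]+.5)*399/80-.5).round().astype(int)),3,(0,0,255),1)
    im.append(c)
cv2.imwrite("pics/well.png",np.hstack(im))
E
```

```text
time_s: 10.67
tcp_pos: [562.2, 232.0, 223.6]
orientation: [0.847, 0.039, -0.504, 0.164]
ft_force: [0.3, 0.6, 0.2]
width: 12.0
tip target [628.1 219.  107.5]
now [562.2 232.  223.6] tool axes [[0.489, 0.231, -0.841], [-0.1, -0.943, -0.318], [-0.867, 0.24, -0.438]] F [0.3 0.6 0.2] t 10.6667 w 12.0 q [-0.07  0.22 -0.66  1.98  0.78  0.81 -2.48]
shift [22.8 -0.3 -0.4] turn [-0.0008  0.0013 -0.0003]
```

View pics/well.png

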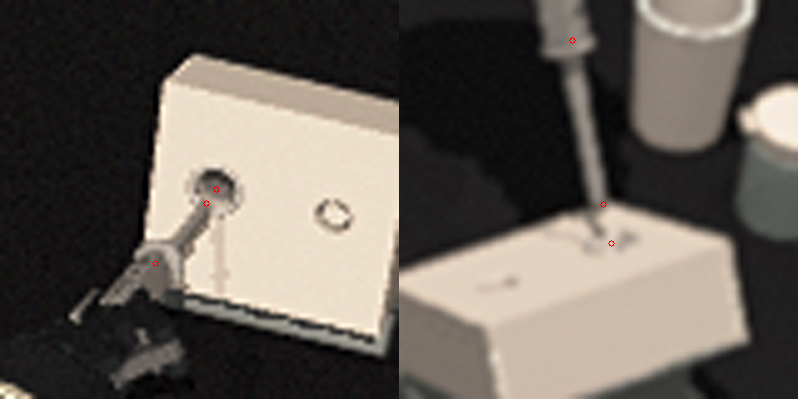

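Tip mark and well mark are aligned along the bore, so I insert to about 35 mm deep and hold.

```bash

python3 -m inch '[[[1,8,-0.3,-0.4,0,0,0],[1,15,-0.3,-0.4,0,0,0],[1,21,-0.3,-0.4,0,0,0],[1,27,-0.3,-0.4,0,0,0],[1,33,-0.3,-0.4,0,0,0],[1,39,-0.3,-0.4,0,0,0],[1,45,-0.3,-0.4,0,0,0],[1,51,-0.3,-0.4,0,0,0],[1,55,-0.3,-0.4,0,0,0],[1,58,-0.3,-0.4,0,0,0],[1,58,-0.3,-0.4,0,0,0],[1,58,-0.3,-0.4,0,0,0]]]'
python3 -c "
from h import *
tipto([5,36,-35])"
```

```text
time_s: 11.77
tcp_pos: [590.9, 227.4, 173.8]
orientation: [0.847, 0.039, -0.504, 0.165]
ft_force: [0.0, 0.7, 0.3]
width: 12.1
tip target [645.3 215.5  77.2]
now [590.9 227.4 173.8] tool axes [[0.489, 0.232, -0.841], [-0.099, -0.943, -0.318], [-0.866, 0.239, -0.438]] F [0.  0.7 0.3] t 11.7667 w 12.1 q [-0.1   0.33 -0.61  1.98  0.92  0.74 -2.57]
shift [0.2 0.7 0.5] turn [-0.0001  0.0006  0.0004]
```

```bash

python3 -m inch '[[[1,0,0,0,0,0,0],[1,0,0,0,0,0,0],[1,0,0,0,0,0,0],[1,0,0,0,0,0,0],[1,0,0,0,0,0,0],[1,0,0,0,0,0,0],[1,0,0,0,0,0,0],[1,0,0,0,0,0,0],[1,0,0,0,0,0,0],[1,0,0,0,0,0,0],[1,0,0,0,0,0,0],[1,0,0,0,0,0,0]]]'
python3 -m inch '[[[1,-5,0,0,0,0,0],[1,-12,0,0,0,0,0],[1,-20,0,0,0,0,0],[1,-28,0,0,0,0,0],[1,-36,0,0,0,0,0],[1,-46,0,0,0,0,0],[1,-58,0,0,0,0,0],[1,-70,0,0,0,0,0],[1,-82,0,0,0,0,0],[1,-90,0,0,0,0,0],[1,-90,0,0,0,0,0]]]'
python3 -c "
from h import *
rel([*ST,146.6+120],down())"
```

```text
time_s: 12.77
tcp_pos: [590.9, 227.3, 173.8]
orientation: [0.847, 0.039, -0.504, 0.165]
ft_force: [-0.5, 0.0, 0.1]
width: 12.2
time_s: 13.68
tcp_pos: [546.6, 237.1, 253.8]
orientation: [0.848, 0.039, -0.503, 0.164]
ft_force: [1.0, 0.1, 0.1]
width: 12.3
now [546.6 237.1 253.8] tool axes [[0.492, 0.232, -0.839], [-0.098, -0.943, -0.319], [-0.865, 0.239, -0.441]] F [1.  0.1 0.1] t 13.6833 w 12.3 q [-0.06  0.16 -0.69  1.96  0.71  0.85 -2.42]
shift [ 70.1 422.7  62.7] turn [ 0.0452 -0.4672 -0.2398]
```

```bash

python3 -m inch '[[[1,-8,20,-2,0,0,0],[1,-10,55,-4,0,-0.04,-0.02],[1,-6,90,2,0.01,-0.09,-0.05],[1,0,125,8,0.015,-0.15,-0.08],[1,6,160,13,0.02,-0.21,-0.11],[1,12,195,18,0.025,-0.27,-0.14],[1,18,230,24,0.03,-0.33,-0.17],[1,24,265,29,0.035,-0.39,-0.2],[1,30,300,34,0.045,-0.44,-0.225],[1,38,330,40,0.045,-0.467,-0.24],[1,46,360,46,0.045,-0.467,-0.24],[1,53,385,52,0.045,-0.467,-0.24]]]'
python3 -m inch '[[[1,0,0,0,0,0,0],[1,0,0,0,0,0,0],[1,0,0,0,0,0,0]]]'
python3 -c "
from h import *
rel([627.4,-187.6,146.6+125],down())"
```

```text
time_s: 14.68
tcp_pos: [618.7, -151.5, 273.9]
orientation: [-0.7, -0.089, 0.703, -0.089]
ft_force: [0.6, -0.3, -1.2]
width: 11.8
time_s: 14.93
tcp_pos: [618.3, -147.8, 274.8]
orientation: [-0.7, -0.089, 0.702, -0.089]
ft_force: [-0.5, 0.8, -0.5]
width: 12.1
now [ 618.3 -147.8  274.8] tool axes [[-0.003, 0.251, -0.968], [-0.0, -0.968, -0.251], [-1.0, -0.001, 0.003]] F [-0.5  0.8 -0.5] t 14.9333 w 12.1 q [ 0.51  0.41 -0.45  1.47  0.18  1.3  -1.27]
shift [ 3.2 40.8  1.2] turn [-0.0002  0.0027  0.0006]
```

```bash

python3 -m inch '[[[1,0,10,0,0,0.002,0],[1,0,22,0.5,0,0.003,0],[1,1,33,1,0,0.003,0],[1,2,38,1,0,0.003,0],[1,3,40.8,1.2,0,0.003,0],[1,3,40.8,1.2,0,0.003,0],[1,3,40.8,1.2,0,0.003,0],[1,3,40.8,1.2,0,0.003,0]]]'
python3 - <<'E'
from h import *
rel([627.4,-187.6,146.6],down())
a=manip.snapshot("scene")[:,:,::-1].copy(); s=manip.state(); X=R.from_quat(s["orientation"]).apply([1,0,0])
P=s["tcp_pos"]+np.outer([17.3,111.3],X); u=proj("scene",P); x,y=(u[1]-[40,50]).astype(int)
c=cv2.resize(a[y:y+80,x:x+80],(480,480),interpolation=cv2.INTER_CUBIC)
for q in u: cv2.circle(c,tuple(((q-[x,y]+.5)*6-.5).round().astype(int)),3,(0,0,255),1)
cv2.imwrite("pics/back.png",c)
E
```

```text
time_s: 15.6
tcp_pos: [627.5, -187.8, 272.3]
orientation: [0.702, 0.09, -0.701, 0.089]
ft_force: [0.6, 0.3, 0.3]
width: 12.4
now [ 627.5 -187.8  272.3] tool axes [[0.001, 0.251, -0.968], [0.0, -0.968, -0.251], [-1.0, -0.0, -0.001]] F [0.6 0.3 0.3] t 15.6 w 12.4 q [ 0.55  0.45 -0.43  1.42  0.19  1.31 -1.21]
shift [125.7  -0.2   0.2] turn [ 0.0001 -0.0008  0.0001]
```

View pics/back.png

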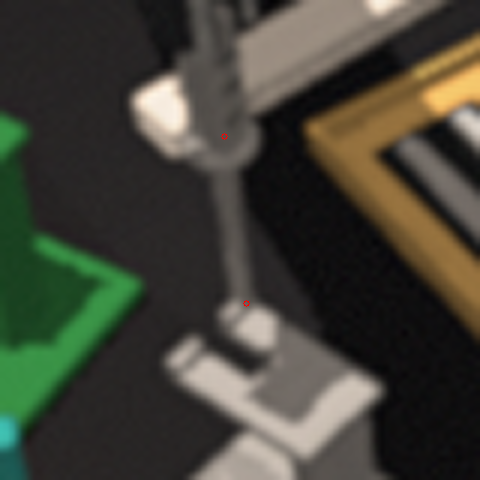

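The shank is straight and the tip mark is right, over the notch. Lowering, slowly at the end.

```bash

python3 -m inch '[[[1,8,0,0,0,0,0],[1,18,0,0,0,0,0],[1,28,0,0,0,0,0],[1,36,0,0,0,0,0],[1,46,0,0,0,0,0],[1,58,0,0,0,0,0],[1,70,0,0,0,0,0],[1,82,0,0,0,0,0],[1,94,0,0,0,0,0],[1,104,0,0,0,0,0],[1,112,0,0,0,0,0],[1,118,0,0,0,0,0]]]'
python3 -m inch '[[[1,1,0,0,0,0,0],[1,2,0,0,0,0,0],[1,3,0,0,0,0,0],[1,4,0,0,0,0,0],[1,5,0,0,0,0,0],[1,5,0,0,0,0,0]]]'
python3 -c "
from h import *
rel([627.4,-187.6,146.6],down())"
```

```text
time_s: 16.65
tcp_pos: [627.4, -188.2, 153.0]
orientation: [0.702, 0.089, -0.701, 0.089]
ft_force: [0.0, -0.3, -0.1]
width: 11.9
time_s: 17.15
tcp_pos: [627.6, -188.3, 149.2]
orientation: [0.702, 0.089, -0.701, 0.089]
ft_force: [-1.0, -0.2, 0.6]
width: 11.9
now [ 627.6 -188.3  149.2] tool axes [[0.001, 0.25, -0.968], [0.0, -0.968, -0.25], [-1.0, 0.0, -0.001]] F [-1.  -0.2  0.6] t 17.15 w 11.9 q [ 0.54  0.55 -0.41  1.56  0.24  1.08 -1.25]
shift [ 2.6 -0.8  0. ] turn [-0.0006 -0.0009 -0.0001]
```

```bash

python3 -m inch '[[[1,0.5,-0.4,0,0,0,0],[1,1,-0.4,0,0,0,0],[1,1.5,-0.4,0,0,0,0],[1,2,-0.4,0,0,0,0],[1,2,-0.4,0,0,0,0]]]'
python3 -m inch '[[[1,0.5,0,0,0,0,0],[1,1,0,0,0,0,0],[1,1,0,0,0,0,0]]]'
```

```text
time_s: 17.57
tcp_pos: [627.4, -187.9, 147.1]
orientation: [0.702, 0.089, -0.701, 0.089]
ft_force: [-0.0, 0.1, -0.9]
width: 12.3
time_s: 17.82
tcp_pos: [627.7, -187.8, 146.7]
orientation: [0.702, 0.089, -0.701, 0.089]
ft_force: [-1.0, 0.3, 4.7]
width: 12.4
```

Contact at 146.7 mm with 4.7 N, the same height as when it hung at pickup. Press slightly more, release and check.

```bash

python3 -m inch '[[[1,0.3,0,0,0,0,0],[1,0.3,0,0,0,0,0],[1,0.3,0,0,0,0,0]]]'
python3 -m inch '[[[0.75,0,0,0,0,0,0],[0.75,0,0,0,0,0,0],[0.6,0,0,0,0,0,0],[0.4,0,0,0,0,0,0],[0.2,0,0,0,0,0,0],[0,0,0,0,0,0,0],[0,0,0,0,0,0,0],[0,0,0,0,0,0,0],[0,0,0,0,0,0,0],[0,0,0,0,0,0,0]]]'
```

```text
time_s: 18.07
tcp_pos: [627.8, -187.9, 146.6]
orientation: [0.702, 0.089, -0.701, 0.089]
ft_force: [-1.9, 0.6, 8.0]
width: 12.0
time_s: 18.9
tcp_pos: [627.5, -187.9, 145.9]
orientation: [0.702, 0.089, -0.701, 0.089]
ft_force: [-0.4, 0.3, 0.7]
width: 85.4
```

```bash

python3 -m inch '[[[0,-8,0,0,0,0,0],[0,-20,0,0,0,0,0],[0,-40,0,0,0,0,0],[0,-65,0,0,0,0,0],[0,-95,0,0,0,0,0],[0,-125,0,0,0,0,0],[0,-155,0,0,0,0,0],[0,-185,0,0,0,0,0],[0,-200,0,0,0,0,0],[0,-200,0,0,0,0,0],[0,-200,0,0,0,0,0],[0,-200,0,0,0,0,0]]]'
python3 - <<'E'
from h import *
a=manip.snapshot("scene")[:,:,::-1].copy(); cv2.imwrite("pics/end_full.png",a); b=cv2.imread("pics/scene0.png")
x,y=205,215
c=[cv2.resize(i[y:y+75,x:x+75],(400,400),interpolation=cv2.INTER_CUBIC) for i in(b,a)]
cv2.imwrite("pics/end.png",np.hstack(c))
E
```

```text
time_s: 19.9
tcp_pos: [627.0, -187.9, 345.7]
orientation: [0.702, 0.089, -0.701, 0.089]
ft_force: [-0.1, -0.4, -0.8]
width: 85.5
```

View pics/end.png

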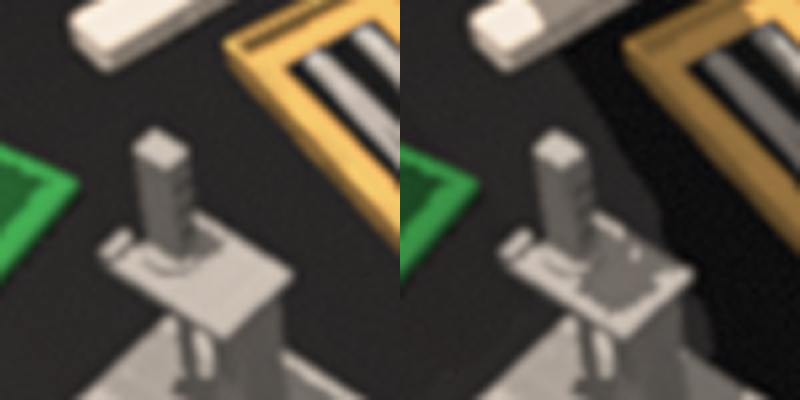

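Before and after match: the handle top is at (160,148) and (560,148), upright, and the neighbours haven't moved. Handing in.

```bash
python3 -c "
from workcell import manip
print(manip.close_job())"
```

```text
the job is handed in; nothing more can be done
None
```

The job is done and handed in, at about 20 s of the 54 s allowed.

- **Button:** I took the pusher out of its stand, tilted it square to the face and pressed. The force rose from 8 to 18 N at the nominal 6 mm of travel, which shows the button reached its stop. I had no direct reading of the button joint.
- **Well:** I dipped the tip about 35 mm into the 43 mm well for a little over 1 s, with no contact force.
- **Stand:** I lowered the pusher until the collar met the fork. Contact came at TCP height 146.7 mm, against 146.6 mm at pickup, with 5–8 N. Then I released it and moved the gripper up 200 mm.

In the last picture the pusher hangs upright where it started, and the green stand, tray and toothbrush case near it look unmoved. That picture covers only the area around the stand, so I did not check the other items at the end. No check failed. The fingers read 12 mm on the 14 mm handle, but the grip held and the tip stayed where predicted in every picture.

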